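Centre the weighing bowl on the bench scale and tare it

ROBOT

A 6-joint arm with a two-finger parallel gripper is mounted at the origin on the work surface. World frame = base frame: x ahead of the robot, y to its left, z up, the work surface at z = 0. Lengths are in mm, angles in rad, forces in N, time in s.
With the tool pointing down it reaches from about 250 to 800 mm from the base axis. Payload 8.5 kg.
Tool frame: the origin (TCP) lies midway between the tips of the shut fingers; the grasp point (between the pads) lies 19 mm behind it; z points along the fingers, y is the line along which they close (so a half turn about z gives the same grasp; the last joint's range is limited). The gripper opens to 85 mm and grips with 20 to 120 N. Pads are 22 mm wide; open, the fingers measure 114 mm over their backs; the gripper's body (76 mm by 85 mm) begins 54 mm behind the grasp point. The pads swing forward as they close: fully open they stand 13 mm farther back than shut.
Start: joints at [1.206, 0.238, -0.013, 1.319, 0, 1.571], TCP at [187.283, 490.412, 231.276] pointing down, gripper open.
Joint ranges: [-2.66, 2.66], [-1.03, 1.9], [-1.14, 1.46], [-1.82, 2.27], [-1.45, 1.34], [-3.14, 3.14]. Speed limits (rad/s): [2.22, 2.22, 2.79, 3.14, 3.14, 3.14].

INTERFACE

Orientations are given as a unit quaternion [w, x, y, z].
In Python, from cell import r gives the robot as it stands.
- The arm moves only by the tool jog_arm, never from a script. Its argument "commands" is a list of rows, each a list of 3 entries, a list of its own where there are three numbers: the closure, from -1 (fully open) to 1 (shut), then the shift along the tool's x, y, z in m, then the turn about the tool's z in degrees. In form: [[jaw, [dx, dy, dz], spin], ...]. A call has 1 to 10 rows; each row is the pose to reach, as a shift and turn from the pose commanded when the call began, along the tool's axes at that moment; what a row does not reach only later rows make up. A row lasts 1/12 s, in which the tool goes at most 41.7 mm and 7.16 degrees, less where a joint would pass 70% of its speed; a pose out of reach is approached as far as the arm can. A call with a gripper value outside its range is refused whole. The fingers move at their own pace and stop on an object; "squeeze" is the grip in N (left out, the last holds). Time passes only in rows, so rows that repeat a pose let the fingers close. It gives the time, the measured TCP pose, the force, the opening and the grip force at its end, in the units of the state.
- r.sense(): the state, without advancing time (a new reading comes with each control period).
- r.read_camera(name): name is "scene" or "top" or "wrist"; returns (picture, depth): 400x640x3 uint8, red, green, blue; 400x640 float32, mm along the optical axis (not along the pixel's ray), 0 where there is no reading.
- r.camera_model(name): a dict with "fx", "fy", "cx", "cy" (pixels), "cam_to_world" (4x4, takes a point from camera to world coordinates). Camera axes: x right, y down, z forward; pixel columns grow to the right and rows downward; lengths in mm; the calibration is good to about 2 mm. The wrist camera is an equidistant fisheye: a pixel r from the principal point sees the ray r / f radians off the axis. A picture is of the moment at which its call begins: read the wrist's pose just before it. camera_model takes no time and is no camera call; for the wrist camera it gives the pose at the moment of the call.
- r.job_done(): hands the job in; it is judged then, once.
Trained networks look in the newest picture that a camera, given by its name, has taken for a name from the list of things; names that differ only in an ending like _2 or _b are one class to them, and where a whole thing is asked for, a point or a joint stands for the part that bears it (a point fixed in the world has none). Each returns a list of dicts, best first, with "p" (0 to 1); they miss things now and then, are a little off and sometimes report something else, mostly with a low value. They report only what shows in the picture. A call takes as long as a camera call. They do not tell look-alikes from the thing itself.
- r.look_for(camera, target): "xyz" ([x, y, z] in mm, in world coordinates, good to about 4 mm: the middle of the surface that is visible of it).
The state is a dict: "t": time; "joint_pos": joint angles; "joint_velocities": joint speeds; "effort": joint torques, N m; "eef_pos": TCP position; "ee_rot": TCP orientation; "wrist_force": force on the tool from outside, world axes, zero at the start; "ft_torque": the same for the moment, N m; "gripper_width": opening from 0.0 (shut) to 1.0 (fully open); "finger_force": force on a finger pad.
Only numpy, scipy, OpenCV 4.12 (cv2) and the standard library are available. Lean on these libraries where they do the work, as an engineer would, in place of code of your own. Each camera call takes 0.05 s, during which the arm holds its last target. There are 200 camera calls.

TASK

The small steel weighing bowl was set down carelessly and hangs over the edge of the bench scale's round pan. With light taps of a fingertip, nudge it to the middle of the pan, never gripping, lifting or tipping it, and let it come to rest; then press the oblong tare key fully down and let it come up again. Do not press the round power key, and leave everything else on the table where it is.

Things in the scene. Friction and masses are not known exactly. Their poses are not given: they have to be found in the camera images.
- bowl: Empty steel bowl, 0.13 kg, wobbly: rounded bottom with a flat spot only 28 mm across; rim 120 mm across, 52 mm up; the flank flares, so an upright finger meets it at the rim. Origin: centre of the underside; z up. Starts on the pan, 28 to 55 mm off-centre towards the keys. Slides at a push of 0.4 of its weight; rocks if struck or pressed on the rim. Centred, an even 8 mm ring of pan shows round it from above.
- scale: Compact bench scale, fixed to the table: white housing 250 x 170 mm with its top 38 mm above the table, carrying a round steel pan on a short neck. Origin: on the table under the pan's centre; its -x axis points from the pan to the display and keys, y to the left when looking along +x, z up. The housing runs from 160 mm in front (-x) of the pan's axis to 90 mm behind it.
- pan_center (a point): Centre of the top face of the scale's round steel pan (flat, 136 mm across, 55 mm above the table). The bowl's foot belongs here.
- tare_top (a point): Centre of the top of the tare key: the oblong grey key, 36 mm wide and 20 mm deep, on the housing in front of the pan, on the -y side of the display (128 mm in front of the pan's centre and 52 mm to the -y side, top 45 mm above the table). Moves with the key.
- tare (a joint): Travel of the tare key: 0 = up, 0.0045 m = fully down; springs back by itself; about 1.5 N starts it and 4 N holds it fully down.
- power_top (a point): Centre of the top of the power key: a round grey key, 16 mm across, as far to the +y side of the display as the tare key is to the -y side (the keys stand 104 mm apart). Not to be pressed.
- power (a joint): Travel of the power key: 0 = up, 0.0045 m = fully down; stiffness as the tare key's.
- potato: Whole roasted sweet potato, purple, 150 mm long and 54 mm thick, lying beside the scale on the -y side. Origin: underside centre.
- ring_mould: Plain steel ring mould, 72 mm across and 35 mm high, beside or behind the scale. Origin: underside centre.
- steel_cup: Small steel measuring cup with a wire handle, 66 mm across and 70 mm high, beside or behind the scale. Origin: underside centre.
- timer: Flat white kitchen timer, 58 x 62 x 18 mm, beside or behind the scale. Origin: underside centre.
- spoon: Steel spoon, 220 mm long, lying on the table at the front right. Origin: underside, near its middle.
- brush: Flat pastry brush with a wooden handle, 200 mm long, lying on the table at the front left. Origin: underside, near its middle.
Things that resemble listed ones, but are neither listed nor needed, are in the scene too. What is shaped like the bowl but black or orange is not meant.

How it is judged:
By the outcome, as a careful person would: the job done as asked, in the order asked, and still so for the second after the job is handed in, with the robot touching nothing.
It also fails if it takes over 51 s, if anything falls off the work surface, if the arm or the gripper's body presses on something with over 40 N, if the wrist force passes 120 N, or if a joint passes its speed limit or range.

## Working session

There is one attempt and no reset: what is moved stays moved. The work goes in short steps, Python scripts to look and compute and a tool call to move; the robot and the scene stay as the last step left them, time stands still between calls to the robot, and variables do not carry over. Pictures are saved under pics/ and viewed, at most 13 in all, crops included, and the job is handed in when it is done.

Besides the shell and the picture viewer there is one more tool, called after ">>>" as name(argument=value, ...) on one line, values as JSON. jog_arm: Moves the arm, as the interface text tells. Its arguments: {"type":"object","properties":{"commands":{"type":"array"},"squeeze":{"type":"number"}},"required":["commands"]}

```bash
mkdir -p pics; cat > h.py <<'E'
from cell import r
import numpy as np, cv2
def snap(n,f):
    p,d=r.read_camera(n); cv2.imwrite('pics/'+f,cv2.cvtColor(p,cv2.COLOR_RGB2BGR)); np.save('d_%s.npy'%n,d); np.save('p_%s.npy'%n,p); return p,d
def world(n,u,v,d):
    m=r.camera_model(n); z=d[v,u] if np.ndim(d) else d
    return (np.array(m['cam_to_world'])@[(u-m['cx'])/m['fx']*z,(v-m['cy'])/m['fy']*z,z,1])[:3]
def pix(n,P):
    m=r.camera_model(n); c=np.linalg.inv(np.array(m['cam_to_world']))@[*P,1]
    return c[0]/c[2]*m['fx']+m['cx'],c[1]/c[2]*m['fy']+m['cy']
def onplane(n,u,v,z):
    a=world(n,u,v,1.0);b=world(n,u,v,1000.0); return a+(b-a)*(z-a[2])/(b[2]-a[2])
E
python3 - <<'E'
from h import *
snap('top','top1.png')
for t in ['bowl','scale','tare_top','power_top','pan_center']:
    try:
        for o in r.look_for('top',t): print(t,np.round(o['xyz']),round(o['p'],2),np.round(pix('top',o['xyz'])))
    except Exception as e: print(t,e)
snap('scene','scene1.png')
s=r.sense(); print(s['t'],s['eef_pos'],s['ee_rot'],s['gripper_width'])
E
```

```text
bowl [360.  72.  21.] 0.87 [296. 294.]
bowl [572.  44.  68.] 0.77 [309. 189.]
bowl [ 755. -100.   16.] 0.6 [374. 111.]
tare_top [486.  25.  46.] 0.44 [318. 232.]
power_top [483. 124.  46.] 0.43 [270. 233.]
pan_center [543.  94.  41.] 0.79 [286. 205.]
0.35 [187.24289441 490.33201922 231.11902141] [-4.01557405e-05  1.81396985e-01  9.83409924e-01 -2.30709886e-04] 0.9974968640031481
```

View pics/top1.png

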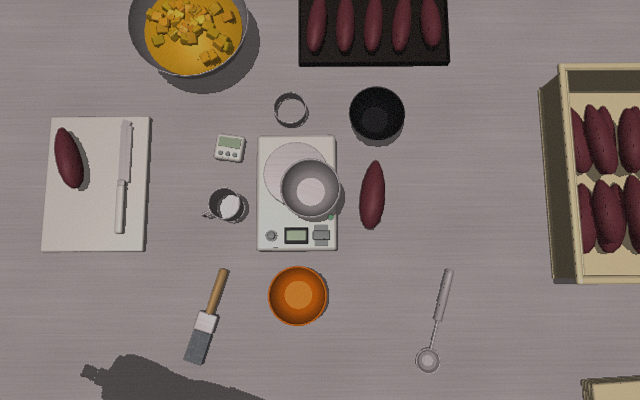

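View pics/scene1.png

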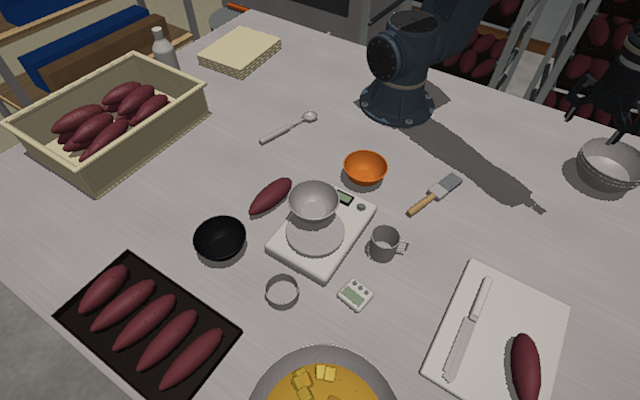

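The bowl-shaped things in the top view are orange at (298,295), steel at (311,188) and black at (377,113). The steel one on the pan fits the description. The tare key is the oblong one at (321,235), and the round power key is at (271,235).

```bash
cat >> h.py <<'E'
from scipy.optimize import least_squares
def cloud(n,d):
    m=r.camera_model(n); v,u=np.mgrid[:400,:640]
    P=np.stack([(u-m['cx'])/m['fx']*d,(v-m['cy'])/m['fy']*d,d,np.ones_like(d)],-1)
    return (P@np.array(m['cam_to_world']).T)[...,:3]
def circ(xy,R,c0):
    return least_squares(lambda c:np.hypot(*(xy-c).T)-R,c0,loss='soft_l1',f_scale=1.5).x
def rim(d,c0=(550,75),rad=150):
    W=cloud('top',d); near=np.hypot(W[...,0]-c0[0],W[...,1]-c0[1])<rad
    k=near&(W[...,2]>97)&(W[...,2]<115)
    xy=W[k][:,:2]; c=circ(xy,59,xy.mean(0)); return c,xy,W[k][:,2]
E
python3 - <<'E'
from h import *
d=np.load('d_top.npy'); p=np.load('p_top.npy')
W=cloud('top',d); c,xy,z=rim(d); rr=np.hypot(*(xy-c).T)
print('rim',c,len(xy),np.percentile(z,[5,50,95]),np.percentile(rr,[5,50,95]), pix('top',[*c,107]))
near=np.hypot(W[...,0]-550,W[...,1]-75)<150
k=near&(abs(W[...,2]-55)<6)
k&=np.hypot(W[...,0]-c[0],W[...,1]-c[1])>66
k=cv2.morphologyEx(k.astype(np.uint8),cv2.MORPH_OPEN,np.ones((3,3)))
n,l,st,_=cv2.connectedComponentsWithStats(k); i=1+st[1:,4].argmax(); k=l==i
print(st[1:], 'panz',np.median(W[k][:,2]))
cn,_=cv2.findContours(k.astype(np.uint8),cv2.RETR_EXTERNAL,cv2.CHAIN_APPROX_NONE)
b=cn[0][:,0]; B=W[b[:,1],b[:,0],:2]
B=B[np.hypot(*(B-c).T)>72]
f=least_squares(lambda q:np.hypot(*(B-q[:2]).T)-q[2],[590,90,67],loss='soft_l1',f_scale=1).x
print('pan',f,pix('top',[*f[:2],55]))
h=near&(W[...,2]>30)&(W[...,2]<60)
h=cv2.morphologyEx(h.astype(np.uint8),cv2.MORPH_OPEN,np.ones((5,5)))
cn,_=cv2.findContours(h,cv2.RETR_EXTERNAL,cv2.CHAIN_APPROX_NONE); cn=max(cn,key=len)
h2=near&(abs(W[...,2]-38)<4); X=W[h2][:,:2].astype(np.float32); print('housing',cv2.minAreaRect(X))
cv2.imwrite('pics/c1.png',cv2.cvtColor(cv2.resize(p[120:260,220:420],None,fx=4,fy=4,interpolation=cv2.INTER_CUBIC),cv2.COLOR_RGB2BGR))
m=r.camera_model('top');print(m['fx'],np.array(m['cam_to_world'])[:3,3])
E
```

```text
rim [567.64522879  41.59652084] 481 [ 97.65084605 105.30252451 108.62977912] [55.03324305 57.2551941  59.90134375] (np.float64(309.67699181134486), np.float64(187.65520801808935))
[[ 263  142   60   58 1379]] panz 54.39428779946877
pan [608.31157383  74.10776798  65.23905094] (np.float64(294.56199698425576), np.float64(172.97626757514007))
housing ((563.7120971679688, 72.85197448730469), (275.58856201171875, 269.72503662109375), 42.855499267578125)
470.57489340947103 [ 402.83337381   23.76599508 1016.93190285]
```

View pics/c1.png

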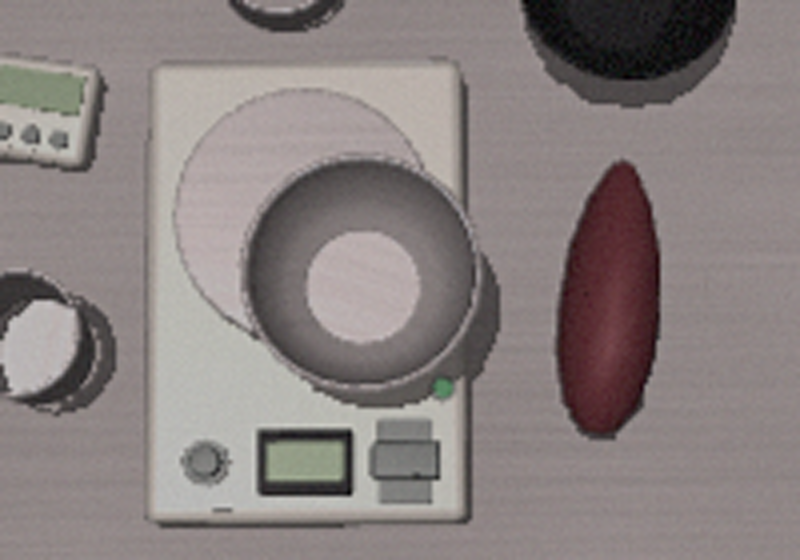

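The crop confirms it. The steel bowl's rim centre is at crop (362,270), it hangs off the pan centred near (303,210), the oblong tare key is at (405,460) and the round power key is at (205,460). The bowl has to move about (+41,+32) mm in the world frame, so I'll come in behind it with the fingers shut.

>>> jog_arm(commands=[[1,[-0.467,-0.365,0],30.5],[1,[-0.467,-0.365,0],30.5],[1,[-0.467,-0.365,0],30.5],[1,[-0.467,-0.365,0],30.5],[1,[-0.467,-0.365,0],30.5],[1,[-0.467,-0.365,0],30.5],[1,[-0.467,-0.365,0],30.5],[1,[-0.467,-0.365,0],30.5],[1,[-0.467,-0.365,0],30.5],[1,[-0.467,-0.365,0],30.5]])

```text
t: 1.18
eef_pos: [403.0, 131.6, 231.6]
ee_rot: [0.0, 0.434, 0.901, 0.0]
wrist_force: [1.1, 1.7, 0.1]
gripper_width: 0.001
finger_force: 0.0
```

>>> jog_arm(commands=[[1,[-0.173,-0.022,0],0],[1,[-0.173,-0.022,0],0],[1,[-0.173,-0.022,0],0],[1,[-0.173,-0.022,0],0],[1,[-0.173,-0.022,0],0],[1,[-0.173,-0.022,0.06],0],[1,[-0.173,-0.022,0.06],0],[1,[-0.173,-0.022,0.06],0]])

```text
t: 1.85
eef_pos: [490.8, -15.6, 167.6]
ee_rot: [-0.003, 0.434, 0.901, -0.001]
wrist_force: [-0.7, -0.5, -0.5]
gripper_width: 0.0
finger_force: 0.0
```

```bash
python3 - <<'E'
from h import *
s=r.sense(); print(s['t'],s['eef_pos'],s['ee_rot'],s['wrist_force'])
p,d=snap('top','top2.png'); c,xy,z=rim(d,(568,42),75); print('rim',c,len(xy),np.percentile(z,[5,50,95]))
for uv in [(321.2,235),(271.2,235)]: print(onplane('top',*uv,45))
print(onplane('top',303/4+220,210/4+120,55))
cv2.imwrite('pics/c2.png',cv2.cvtColor(cv2.resize(p[110:260,220:420],None,fx=3,fy=3,interpolation=cv2.INTER_CUBIC),cv2.COLOR_RGB2BGR))
q,_=r.read_camera('wrist'); cv2.imwrite('pics/w2.png',cv2.cvtColor(q,cv2.COLOR_RGB2BGR))
a=cv2.imread('pics/c2.png'); b=cv2.resize(cv2.imread('pics/w2.png'),(480,300))
o=np.zeros((600,600,3),np.uint8); o[:300,:400]=cv2.resize(a,(400,300)); o[300:,:480]=b; cv2.imwrite('pics/m2.png',o)
E
```

```text
1.85 [490.75147619 -15.62064612 167.64914803] [-0.00299788  0.43412405  0.90084715 -0.00131796] [-0.71894333 -0.48163483 -0.48747873]
rim [568.1838841   39.38609099] 189 [ 98.3323021  105.28569467 108.79502004]
[479.3709486   19.13430461  45.        ]
[479.80033986 122.51020544  45.        ]
[609.31444983  71.63181637  55.        ]
```

View pics/m2.png

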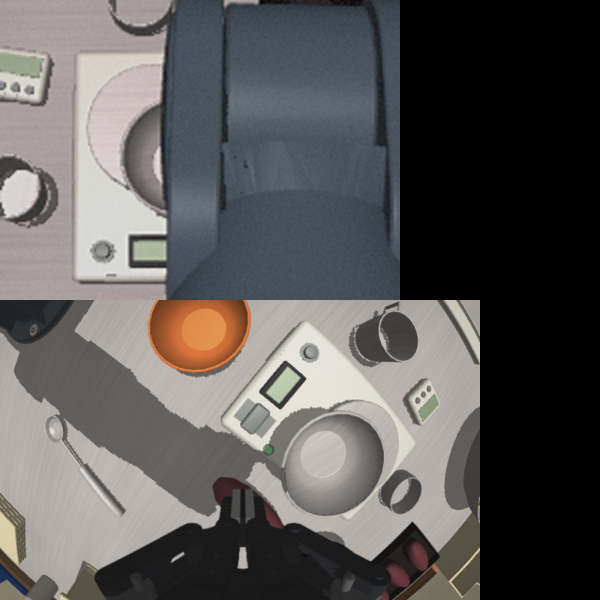

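The wrist view shows the whole bowl to the right of the fingertips (bowl (335,460), tips (240,500)). The top view is blocked by the arm. I'll lower the finger and approach.

>>> jog_arm(commands=[[1,[-0.0017,0,0.035],0],[1,[-0.0017,0,0.07],0],[1,[-0.0017,0,0.075],0],[1,[-0.0017,0,0.075],0],[1,[-0.0017,0.005,0.075],0],[1,[-0.0017,0.01,0.075],0],[1,[-0.0017,0.013,0.075],0],[1,[-0.0017,0.015,0.075],0],[1,[-0.0017,0.015,0.075],0],[1,[-0.0017,0.015,0.075],0]])

```text
t: 2.78
eef_pos: [506.2, -7.2, 96.7]
ee_rot: [0.0, 0.434, 0.901, 0.0]
wrist_force: [-0.8, -0.2, -0.9]
gripper_width: 0.001
finger_force: 0.0
```

```bash
cat >> h.py <<'E'
def wcloud(d):
    m=r.camera_model('wrist'); v,u=np.mgrid[:400,:640]
    x=u-m['cx'];y=v-m['cy'];rr=np.hypot(x,y)+1e-9;th=np.hypot(x/m['fx'],y/m['fy']);t=np.tan(np.minimum(th,1.4))/rr*d
    P=np.stack([x*t,y*t,d,np.ones_like(d)],-1); ok=(d>0)&(th<1.3)
    W=(P@np.array(m['cam_to_world']).T)[...,:3]; W[~ok]=-999; return W
def wrim(pic='',c0=(568,41),ctr=(608,71.5),rad=75):
    s=r.sense(); tcp=np.array(s['eef_pos']); p,d=r.read_camera('wrist'); W=wcloud(d)
    g=lambda c:np.hypot(W[...,0]-c[0],W[...,1]-c[1])
    k=(g(c0)<rad)&(W[...,2]>102)&(W[...,2]<116)&(g(tcp[:2])>25)
    xy=W[k][:,:2]; f=least_squares(lambda q:np.hypot(*(xy-q[:2]).T)-q[2],[*c0,60],loss='soft_l1',f_scale=1).x
    c=f[:2]; k2=k&(abs(g(c)-f[2])<4)
    A=np.c_[W[k2][:,:2]-c,np.ones(k2.sum())]; pl=np.linalg.lstsq(A,W[k2][:,2],rcond=None)[0]
    kp=(g(c)>64)&(abs(W[...,2]-55)<7)&(g(ctr)<85)
    kp=cv2.morphologyEx(kp.astype(np.uint8),cv2.MORPH_OPEN,np.ones((3,3)))
    cn,_=cv2.findContours(kp,cv2.RETR_EXTERNAL,cv2.CHAIN_APPROX_NONE)
    b=max(cn,key=len)[:,0]; B=W[b[:,1],b[:,0],:2]; B=B[(np.hypot(*(B-c).T)>69)]
    q=least_squares(lambda q:np.hypot(*(B-q).T)-67.5,ctr,loss='soft_l1',f_scale=1).x if len(B)>10 else None
    print('t',round(s['t'],2),'tcp',tcp.round(1),'F',np.round(s['wrist_force'],1)); print('rim',f.round(1),len(xy),'tilt deg',np.degrees(pl[:2]).round(1),'z',pl[2].round(1),'pan',q,len(B),np.median(W[kp>0][:,2]))
    if pic: cv2.imwrite('pics/'+pic,cv2.cvtColor(p,cv2.COLOR_RGB2BGR))
    return p,W,f
E
python3 - <<'E'
from h import *
p,W,f=wrim('w3.png')
m=r.camera_model('wrist');print(m['fx'],m['cx'],m['cy'])
s=r.sense();print(s['ee_rot'],s['wrist_force'])
E
```

```text
t 2.78 tcp [506.2  -7.2  96.7] F [-0.8 -0.2 -0.9]
rim [567.9  40.5  57.4] 2946 tilt deg [-0.6  0.1] z 104.9 pan [606.23046694  69.38137099] 246 53.65866718758868
309.70691628693146 323.26006805761335 204.84378719191284
[ 1.18403794e-04  4.33580461e-01  9.01114848e-01 -1.15657208e-05] [ 0.29136515 -0.56982388 -0.56062495]
```

View pics/w3.png

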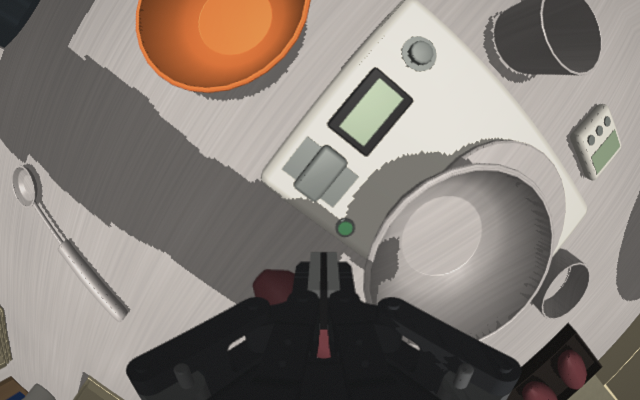

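The wrist view shows the fingertip at about (320,255), just left of the bowl's rim (372,260), and the bowl is level. First slow nudge.

>>> jog_arm(commands=[[1,[0.001,0.002,0],0],[1,[0.001,0.004,0],0],[1,[0.001,0.006,0],0],[1,[0.001,0.008,0],0],[1,[0.001,0.01,0],0],[1,[0.001,0.012,0],0],[1,[0.001,0.014,0],0],[1,[0.001,0.016,0],0],[1,[0.001,0.018,0],0],[1,[0.001,0.018,0],0]])

```text
t: 3.67
eef_pos: [519.7, 4.9, 96.3]
ee_rot: [0.0, 0.434, 0.901, 0.0]
wrist_force: [-0.3, 0.4, 0.3]
gripper_width: -0.003
finger_force: 0.1
```

```bash
python3 -c "
from h import *
wrim('w4.png',(574,45))"
```

```text
t 3.67 tcp [519.7   4.9  96.3] F [-0.3  0.4  0.3]
rim [575.7  45.4  57.4] 2744 tilt deg [-0.6  0.2] z 105.0 pan [606.19351983  69.589731  ] 226 53.805254673663455
```

>>> jog_arm(commands=[[1,[0,-0.004,0],0],[1,[-0.0035,-0.004,0],0],[1,[-0.0035,-0.002,0],0],[1,[-0.0035,0.0,0],0],[1,[-0.0035,0.003,0],0],[1,[-0.0035,0.006,0],0],[1,[-0.0035,0.009,0],0],[1,[-0.0035,0.012,0],0],[1,[-0.0035,0.015,0],0],[1,[-0.0035,0.018,0],0]])

```text
t: 4.55
eef_pos: [535.9, 13.4, 96.3]
ee_rot: [-0.0, 0.434, 0.901, -0.0]
wrist_force: [-0.2, -0.4, 0.7]
gripper_width: 0.003
finger_force: 0.4
```

>>> jog_arm(commands=[[1,[0,0,0],0],[1,[0,0,0],0]])

```text
t: 4.72
eef_pos: [535.8, 13.4, 96.3]
ee_rot: [0.0, 0.434, 0.901, 0.0]
wrist_force: [-0.5, 0.1, 0.1]
gripper_width: 0.003
finger_force: 0.0
```

```bash
python3 -c "
from h import *
wrim('w5.png',(590,57))"
```

```text
t 4.72 tcp [535.8  13.4  96.3] F [-0.5  0.1  0.1]
rim [590.5  56.   57.4] 2873 tilt deg [-0.6  0.2] z 105.1 pan [606.73723258  70.18981836] 140 53.779842338308896
```

>>> jog_arm(commands=[[1,[0,-0.004,0],0],[1,[-0.0045,-0.004,0],0],[1,[-0.0045,-0.002,0],0],[1,[-0.0045,0.0,0],0],[1,[-0.0045,0.003,0],0],[1,[-0.0045,0.006,0],0],[1,[-0.004,0.009,0],0],[1,[-0.004,0.012,0],0],[1,[-0.004,0.014,0],0],[1,[-0.004,0.014,0],0]])

```text
t: 5.6
eef_pos: [549.5, 19.2, 96.3]
ee_rot: [0.0, 0.433, 0.901, 0.0]
wrist_force: [-0.5, -0.1, -0.0]
gripper_width: 0.002
finger_force: 0.0
```

```bash
python3 -c "
from h import *
wrim('w6.png',(601,66))"
```

```text
t 5.6 tcp [549.5  19.2  96.3] F [-0.5 -0.1 -0. ]
rim [600.8  64.9  57.4] 3054 tilt deg [-0.6  0.1] z 105.1 pan [606.82238564  70.51005706] 65 53.602157916825774
```

View pics/w6.png

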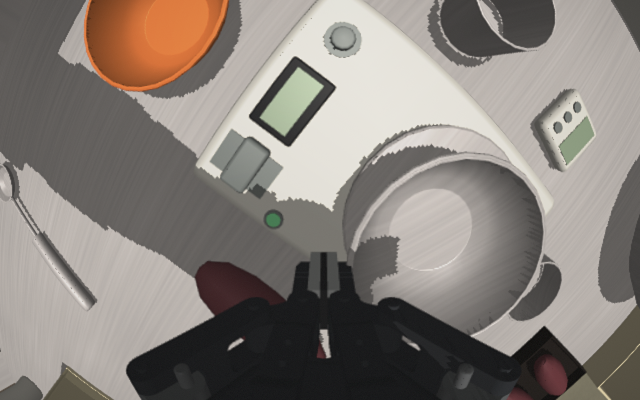

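The wrist view shows the bowl almost on the pan, with a wider strip of pan still showing on the far side (440,130). About 8 mm is left, so I'll tap 6 mm, then back off and check from above.

>>> jog_arm(commands=[[1,[-0.001,0.001,0],0],[1,[-0.001,0.003,0],0],[1,[-0.001,0.005,0],0],[1,[-0.001,0.006,0],0],[1,[-0.001,0.006,0],0],[1,[-0.001,0,0],0],[1,[-0.001,-0.015,0],0],[1,[-0.001,-0.015,-0.04],0],[1,[-0.001,-0.015,-0.08],0],[1,[-0.001,-0.015,-0.12],0]])

```text
t: 6.48
eef_pos: [536.6, 8.3, 217.4]
ee_rot: [-0.001, 0.434, 0.901, -0.0]
wrist_force: [1.5, 0.2, 0.3]
gripper_width: 0.003
finger_force: 0.0
```

>>> jog_arm(commands=[[1,[0,-0.04,0],0],[1,[0,-0.08,0],0],[1,[0,-0.12,0],0],[1,[0,-0.16,0],0],[1,[0,-0.2,0],0],[1,[0,-0.2,0],0],[1,[0,-0.2,0],0]])

```text
t: 7.07
eef_pos: [380.1, -117.2, 216.8]
ee_rot: [0.001, 0.435, 0.9, 0.0]
wrist_force: [0.1, 0.6, 0.1]
gripper_width: -0.001
finger_force: 0.0
```

```bash
python3 - <<'E'
from h import *
wrim('w7.png',(604,69))
p,d=snap('top','top7.png'); c,xy,z=rim(d,(605,69),75); print('rim top',c,len(xy))
cv2.imwrite('pics/c7.png',cv2.cvtColor(cv2.resize(p[110:260,220:400],None,fx=4,fy=4,interpolation=cv2.INTER_CUBIC),cv2.COLOR_RGB2BGR))
E
```

```text
t 7.07 tcp [ 380.1 -117.2  216.8] F [0.1 0.6 0.1]
rim [606.   69.1  57.5] 872 tilt deg [-0.5 -0.1] z 105.0 pan None 0 53.498919413836234
rim top [604.8131934   69.39761997] 473
```

View pics/c7.png

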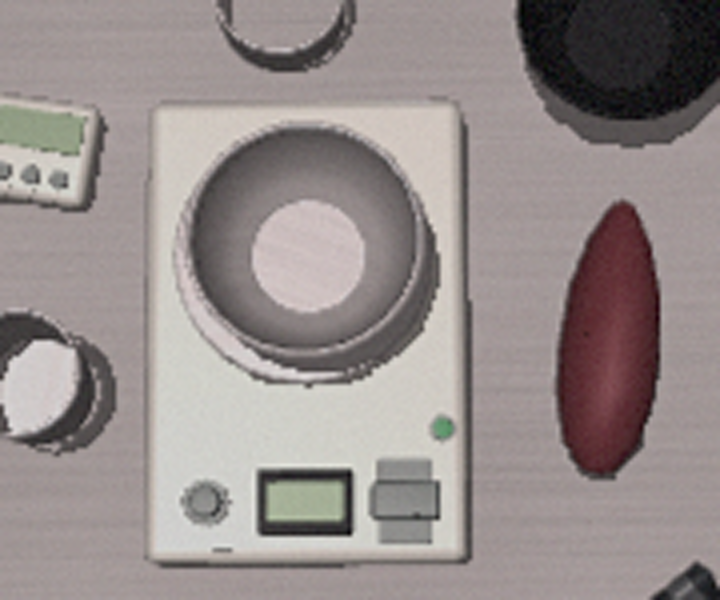

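The crop shows the bowl within the pan, rim centre about (304,238). More pan shows at the lower left, partly because of perspective. I'll fit the pan edge properly by combining both top depth maps.

```bash
cat > fit.py <<'E'
from h import *
import sys
def edges(img,ctr,excl):
    # radial search for the strongest grey step near the pan's circle (z=55)
    p=cv2.cvtColor(img,cv2.COLOR_RGB2GRAY).astype(np.float32); out=[]
    for a in np.radians(np.arange(0,360,3)):
        R=np.arange(61,76,.5); P=[(ctr[0]+q*np.cos(a),ctr[1]+q*np.sin(a),55) for q in R]
        uv=np.array([pix('top',x) for x in P],np.float32)
        mid=P[14]; ru=np.array(pix('top',[*excl,107])); 
        if min(np.hypot(*(uv-ru).T))<61/911*470+2: continue
        s=cv2.remap(p,uv[:,:1].copy(),uv[:,1:].copy(),cv2.INTER_LINEAR).ravel()
        g=abs(np.gradient(cv2.GaussianBlur(s[None],(1,1),0)[0])); i=g.argmax()
        if g[i]>3: out.append(P[i][:2])
    return out
def ell(img,c,z,R,lo,hi):  # bowl rim outer edge
    pass
a=cv2.cvtColor(cv2.imread('pics/top1.png'),cv2.COLOR_BGR2RGB); b=cv2.cvtColor(cv2.imread('pics/top7.png'),cv2.COLOR_BGR2RGB)
E1=edges(a,(608,71),(567.7,41)); E2=edges(b,(608,71),(605,69.4))
for B in (E1,E2,E1+E2):
    B=np.array(B); q=least_squares(lambda q:np.hypot(*(B-q[:2]).T)-q[2],[608,71,67],loss='soft_l1',f_scale=.7).x
    q2=least_squares(lambda q:np.hypot(*(B-q[:2]).T)-68,[608,71],loss='soft_l1',f_scale=.7).x
    print(len(B),q,q2)
for u,dn in ((a,'x'),(b,'y')):
    g=cv2.cvtColor(u,cv2.COLOR_RGB2GRAY); k=cv2.resize(g[110:260,220:400],None,fx=4,fy=4,interpolation=cv2.INTER_CUBIC)
    cs=cv2.HoughCircles(k,cv2.HOUGH_GRADIENT,1.2,20,param1=120,param2=40,minRadius=108,maxRadius=140)
    for x,y,rr in (cs[0][:5] if cs is not None else []):
        U,V=220+(x+.5)/4-.5,110+(y+.5)/4-.5; print(dn,x,y,rr,onplane('top',U,V,107 if rr<130 and rr<126 else 55).round(1))
E
python3 fit.py
```

```text
Traceback (most recent call last):
  File "fit.py", line 18, in <module>
    E1=edges(a,(608,71),(567.7,41)); E2=edges(b,(608,71),(605,69.4))
  File "fit.py", line 8, in edges
    uv=np.array([pix('top',x) for x in P],np.float32)
                 ~~~^^^^^^^^^
  File "h.py", line 9, in pix
    m=r.camera_model(n); c=np.linalg.inv(np.array(m['cam_to_world']))@[*P,1]
ValueError: time passes only in moves, steps and waits
```

```bash
sed -i "s/^from cell import r/from cell import r\nfrom functools import lru_cache\n@lru_cache\ndef topm(n): return r.camera_model(n)/; s/m=r.camera_model(n); c=/m=topm(n); c=/; s/m=r.camera_model(n); z=/m=topm(n); z=/" h.py; python3 fit.py
```

```text
65 [607.96764868  72.35180264  68.05254448] [608.01917356  72.39295597]Traceback (most recent call last):
  File "fit.py", line 20, in <module>
    B=np.array(B); q=least_squares(lambda q:np.hypot(*(B-q[:2]).T)-q[2],[608,71,67],loss='soft_l1',f_scale=.7).x
                     ~~~~~~~~~~~~~^^^^^^^^^^^^^^^^^^^^^^^^^^^^^^^^^^^^^^^^^^^^^^^^^^^^^^^^^^^^^^^^^^^^^^^^^^^^
    return func(*args, **kwargs)
    vector_fun = VectorFunction(
        fun_wrapped,
    ...<6 lines>...
        workers=workers
    )
    self._update_fun()
    ~~~~~~~~~~~~~~~~^^
    self.f = self.fun_wrapped(xp_copy(self.x))
             ~~~~~~~~~~~~~~~~^^^^^^^^^^^^^^^^^
    return np.atleast_1d(self.fun(x))
                         ~~~~~~~~^^^
    return self.f(x, *self.args, **self.kwargs)
           ~~~~~~^^^^^^^^^^^^^^^^^^^^^^^^^^^^^^
  File "fit.py", line 20, in <lambda>
    B=np.array(B); q=least_squares(lambda q:np.hypot(*(B-q[:2]).T)-q[2],[608,71,67],loss='soft_l1',f_scale=.7).x
                                                       ~^~~~~~
ValueError: operands could not be broadcast together with shapes (0,) (2,)
```

```bash
cat > fit2.py <<'E'
from h import *
def rimfit(f,c0,z=107,R0=60):
    p=cv2.cvtColor(cv2.imread(f),cv2.COLOR_BGR2GRAY).astype(np.float32); c=np.array(c0,float)
    for it in range(3):
        B=[]
        for a in np.radians(np.arange(0,360,4)):
            R=np.arange(R0-7,R0+7,.5); uv=np.array([pix('top',(c[0]+q*np.cos(a),c[1]+q*np.sin(a),z)) for q in R],np.float32)
            s=cv2.remap(p,uv[:,:1].copy(),uv[:,1:].copy(),cv2.INTER_LINEAR).ravel(); i=s[4:-4].argmax()+4  # bright rim line
            B.append((c[0]+R[i]*np.cos(a),c[1]+R[i]*np.sin(a)))
        B=np.array(B); q=least_squares(lambda q:np.hypot(*(B-q[:2]).T)-q[2],[*c,R0-1],loss='soft_l1',f_scale=.7).x; c=q[:2]
    return q, np.median(abs(np.hypot(*(B-q[:2]).T)-q[2]))
if __name__=='__main__':
    print(rimfit('pics/top1.png',(567.7,41)),rimfit('pics/top7.png',(605,69.4)))
E
python3 fit2.py
```

```text
(array([570.47967055,  44.08323096,  60.72851445]), np.float64(1.6775206936188667)) (array([607.25782508,  71.16793693,  60.53276777]), np.float64(1.054231238513342))
```

```bash
python3 -c "
from h import *
s=r.sense(); C=np.array(r.camera_model('wrist')['cam_to_world']);print(s['t'],s['eef_pos'],s['ee_rot']);print(C.round(3))"
```

```text
7.1667 [ 381.90919792 -116.2579803   216.58814654] [5.30521080e-04 4.34031233e-01 9.00897654e-01 1.54167352e-04]
[[ 7.82000e-01  5.90000e-01  2.03000e-01  3.29770e+02]
 [ 6.24000e-01 -7.40000e-01 -2.53000e-01 -5.29050e+01]
 [ 1.00000e-03  3.24000e-01 -9.46000e-01  3.58019e+02]
 [ 0.00000e+00  0.00000e+00  0.00000e+00  1.00000e+00]]
```

>>> jog_arm(commands=[[1,[-0.076,0.295,-0.045],0],[1,[-0.076,0.295,-0.045],0],[1,[-0.076,0.295,-0.045],0],[1,[-0.076,0.295,-0.045],0],[1,[-0.076,0.295,-0.045],0],[1,[-0.076,0.295,-0.045],0],[1,[-0.076,0.295,-0.045],0],[1,[-0.076,0.295,-0.045],0],[1,[-0.076,0.295,-0.045],0],[1,[-0.076,0.295,-0.045],0]])

```text
t: 8.0
eef_pos: [660.6, 10.6, 259.5]
ee_rot: [-0.001, 0.432, 0.902, -0.0]
wrist_force: [-0.6, 0.0, -0.4]
gripper_width: -0.003
finger_force: 0.0
```

>>> jog_arm(commands=[[1,[0,0,0],0],[1,[0,0,0],0],[1,[0,0,0],0]])

```text
t: 8.25
eef_pos: [658.9, 8.3, 261.7]
ee_rot: [0.0, 0.434, 0.901, -0.0]
wrist_force: [0.0, -0.7, 0.4]
gripper_width: -0.002
finger_force: 0.0
```

```bash
cat > up.py <<'E'
from h import *
import sys
m=r.camera_model('wrist'); C=np.array(m['cam_to_world']); print(C[:3,3].round(1), r.sense()['t'])
p,d=r.read_camera('wrist')
# rectify: virtual view straight down, world-aligned, on plane z=81; 0.4 mm/px, from the same centre
f=lambda z:None
def view(z,s=.4,N=500,ctr=(608,71)):
    j,i=np.mgrid[:N,:N]; X=ctr[0]+(N/2-j)*s; Y=ctr[1]+(N/2-i)*s
    P=np.stack([X,Y,np.full_like(X,z)],-1)-C[:3,3]; Q=P@C[:3,:3]
    th=np.arctan2(np.hypot(Q[...,0],Q[...,1]),Q[...,2]); h=np.hypot(Q[...,0],Q[...,1])
    return cv2.remap(p,(m['cx']+m['fx']*th*Q[...,0]/h).astype(np.float32),(m['cy']+m['fy']*th*Q[...,1]/h).astype(np.float32),cv2.INTER_CUBIC)
v=view(55); v2=view(107)
cv2.imwrite('pics/'+sys.argv[1],cv2.cvtColor(np.hstack([v[50:450,50:450],v2[50:450,50:450]]),cv2.COLOR_RGB2BGR))
np.save('v55.npy',v);np.save('v107.npy',v2)
wrim('',(606,70))
E
python3 up.py u1.png
```

```text
[606.9  71.6 403.2] 8.25Traceback (most recent call last):
  File "up.py", line 15, in <module>
    wrim('',(606,70))
    ~~~~^^^^^^^^^^^^^
  File "h.py", line 42, in wrim
    b=max(cn,key=len)[:,0]; B=W[b[:,1],b[:,0],:2]; B=B[(np.hypot(*(B-c).T)>69)]
      ~~~^^^^^^^^^^^^
ValueError: max() iterable argument is empty
```

View pics/u1.png

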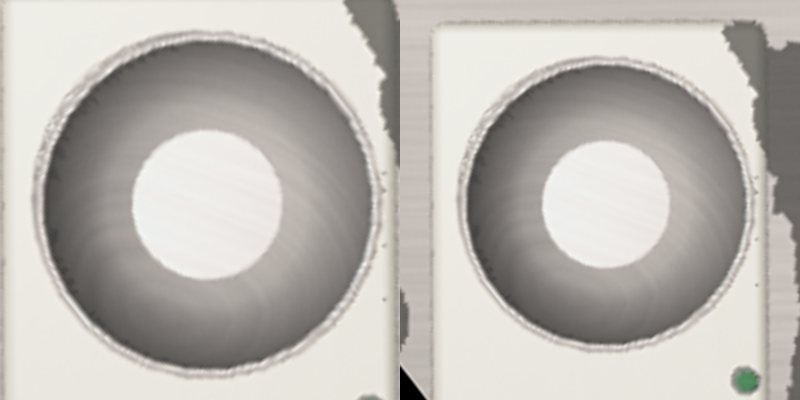

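```bash
cat > fit3.py <<'E'
from h import *
def inner(f,c0,z=106,R0=58):
    p=cv2.cvtColor(cv2.imread(f),cv2.COLOR_BGR2GRAY).astype(np.float32); c=np.array(c0,float)
    for it in range(4):
        B=[]
        for a in np.radians(np.arange(0,360,4)):
            R=np.arange(R0-6,R0+5,.5); uv=np.array([pix('top',(c[0]+q*np.cos(a),c[1]+q*np.sin(a),z)) for q in R],np.float32)
            s=cv2.remap(p,uv[:,:1].copy(),uv[:,1:].copy(),cv2.INTER_LINEAR).ravel(); s=np.convolve(s,np.ones(3)/3,'same')
            i=np.gradient(s)[2:-2].argmax()+2
            B.append((c[0]+R[i]*np.cos(a),c[1]+R[i]*np.sin(a)))
        B=np.array(B); q=least_squares(lambda q:np.hypot(*(B-q[:2]).T)-q[2],[*c,R0],loss='soft_l1',f_scale=.7).x; c=q[:2]
    return q.round(1), np.median(abs(np.hypot(*(B-q[:2]).T)-q[2])).round(2)
print(inner('pics/top1.png',(569,42)),inner('pics/top7.png',(606,70)))
# wrist overhead view, plane 107
g=cv2.cvtColor(np.load('v107.npy'),cv2.COLOR_RGB2GRAY)
g5=cv2.cvtColor(np.load('v55.npy'),cv2.COLOR_RGB2GRAY)
def rad(g,R0,w,sign,c=(254.5,255.5),arc=range(0,360,4)):
    c=np.array(c); 
    for it in range(4):
        B=[]
        for a in np.radians(list(arc)):
            R=np.arange(R0-w,R0+w,1.); x=(c[0]+R*np.cos(a)).astype(np.float32)[None]; y=(c[1]+R*np.sin(a)).astype(np.float32)[None]
            s=cv2.remap(g.astype(np.float32),x,y,cv2.INTER_LINEAR).ravel(); s=np.convolve(s,np.ones(3)/3,'same'); i=(sign*np.gradient(s))[3:-3].argmax()+3
            B.append((x[0,i],y[0,i]))
        B=np.array(B); q=least_squares(lambda q:np.hypot(*(B-q[:2]).T)-q[2],[*c,R0],loss='soft_l1',f_scale=1).x; c=q[:2]
    return [608+(250-q[1])*.4,71+(250-q[0])*.4,q[2]*.4]
print('wrist rim',rad(g,145,12,1))
# housing edges in z=38 plane: columns of the housing sides
E
python3 fit3.py
```

```text
(array([568.4,  41.6,  56.4]), np.float64(0.39)) (array([605.7,  69.6,  56.4]), np.float64(0.41))
wrist rim [np.float64(606.2464102844324), np.float64(68.61122398083256), np.float64(55.992371311369574)]
```

In the top frame the pan centre is (608.0,72.4) and the bowl (605.7,69.6). The rectified overhead view also shows slightly more pan at the upper left. One more tap of about 3 mm toward 50°.

>>> jog_arm(commands=[[1,[0.0635,-0.087,0],-11.5],[1,[0.0635,-0.087,0],-11.5],[1,[0.0635,-0.087,0],-11.5],[1,[0.0635,-0.087,0],-11.5],[1,[0.0635,-0.087,0],-11.5],[1,[0.0635,-0.087,0.04],-11.5],[1,[0.0635,-0.087,0.08],-11.5],[1,[0.0635,-0.087,0.12],-11.5],[1,[0.0635,-0.087,0.15],-11.5],[1,[0.0635,-0.087,0.165],-11.5]])

```text
t: 9.18
eef_pos: [550.8, 3.7, 92.3]
ee_rot: [-0.002, 0.341, 0.94, -0.001]
wrist_force: [-0.2, -0.2, 0.4]
gripper_width: -0.0
finger_force: 0.0
```

>>> jog_arm(commands=[[1,[0,0,0],0],[1,[0,0,0],0]])

```text
t: 9.35
eef_pos: [552.5, 3.8, 96.0]
ee_rot: [-0.0, 0.341, 0.94, -0.0]
wrist_force: [-0.5, 0.1, 0.7]
gripper_width: -0.002
finger_force: 0.0
```

```bash
python3 -c "
from h import *
s=r.sense();print(s['ee_rot'])
wrim('',(606,69))"
```

```text
[-4.67606957e-04  3.41379387e-01  9.39925449e-01 -2.12077721e-04]
t 9.35 tcp [552.5   3.8  96. ] F [-0.5  0.1  0.7]
rim [605.9  68.2  57.4] 3557 tilt deg [-0.8 -0.2] z 106.1 pan [609.02277546  71.26951507] 21 54.686116839522526
```

>>> jog_arm(commands=[[1,[0,0.004,0],0],[1,[0,0.008,0],0],[1,[0,0.011,0],0],[1,[0,0.013,0],0],[1,[0,0.0145,0],0],[1,[0,0.016,0],0],[1,[0,0.0175,0],0],[1,[0,0.018,0],0],[1,[0,0.018,0],0],[1,[0,0.012,0],0]])

```text
t: 10.23
eef_pos: [560.2, 13.5, 96.2]
ee_rot: [0.0, 0.341, 0.94, 0.0]
wrist_force: [-0.1, -0.2, 0.1]
gripper_width: 0.004
finger_force: 0.0
```

>>> jog_arm(commands=[[1,[0,-0.015,0],0],[1,[0,-0.03,-0.04],0],[1,[0,-0.06,-0.08],0],[1,[0,-0.1,-0.09],0],[1,[0,-0.14,-0.09],0],[1,[0,-0.17,-0.09],0],[1,[0,-0.17,-0.09],0]])

```text
t: 10.82
eef_pos: [445.9, -121.0, 186.9]
ee_rot: [-0.0, 0.343, 0.939, -0.001]
wrist_force: [0.3, -0.1, -0.6]
gripper_width: 0.0
finger_force: 0.0
```

```bash
python3 - <<'E'
from h import *
p,d=snap('top','top8.png')
c=cv2.resize(p[110:260,220:400],None,fx=4,fy=4,interpolation=cv2.INTER_CUBIC); cv2.imwrite('pics/c8.png',cv2.cvtColor(c,cv2.COLOR_RGB2BGR))
E
sed -i "s#^print(inner.*#print(inner('pics/top8.png',(607,71)))#" fit3.py; python3 fit3.py|head -1
```

```text
(array([608.3,  73.1,  56.5]), np.float64(0.49))
```

View pics/c8.png

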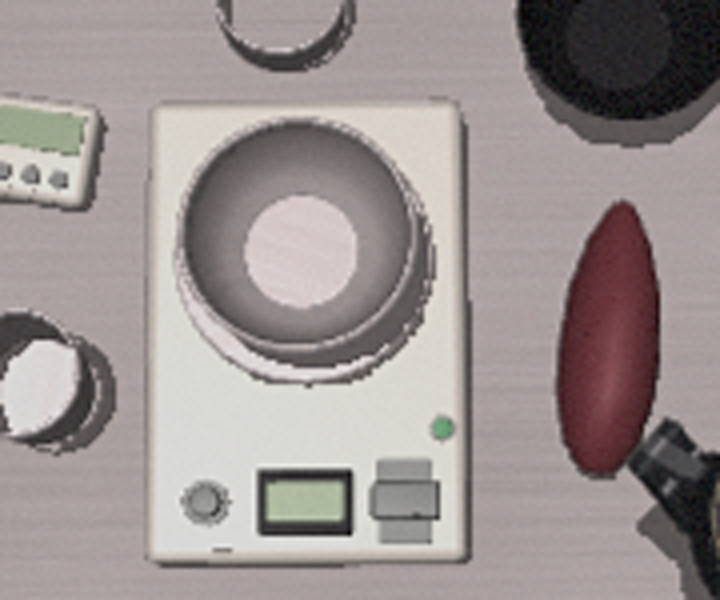

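The bowl now sits at (608.3,73.1) in the top frame against the pan centre (608.0,72.4), so it is centred within about 1 mm and level. On to the tare key at crop (405,498).

>>> jog_arm(commands=[[1,[0.064,0.129,0],0],[1,[0.064,0.129,0],0],[1,[0.064,0.129,0],0],[1,[0.064,0.129,0],0],[1,[0.064,0.129,0],0],[1,[0.064,0.129,0.04],0],[1,[0.064,0.129,0.08],0],[1,[0.064,0.129,0.115],0],[1,[0.064,0.129,0.125],0],[1,[0.064,0.129,0.125],0]])

```text
t: 11.7
eef_pos: [481.5, 22.2, 58.2]
ee_rot: [-0.003, 0.341, 0.94, -0.001]
wrist_force: [-0.2, 1.2, -0.8]
gripper_width: 0.001
finger_force: 0.0
```

>>> jog_arm(commands=[[1,[0,0,0],0],[1,[0,0,0],0],[1,[0,0,0],0]])

```text
t: 11.95
eef_pos: [485.4, 22.5, 62.7]
ee_rot: [0.001, 0.341, 0.94, 0.0]
wrist_force: [0.8, 0.2, -0.3]
gripper_width: 0.002
finger_force: 0.0
```

```bash
python3 -c "
from h import *
wrim('w9.png',(608,72))
print(r.look_for('wrist','tare_top'))
s=r.sense();print(s['eef_pos'],s['wrist_force'])"
```

```text
t 11.95 tcp [485.4  22.5  62.7] F [ 0.8  0.2 -0.3]
rim [607.3  71.8  57.7] 1461 tilt deg [-0.6  0.6] z 104.5 pan None 0 52.577473483125885
[{'xyz': [475.7, 29.7, 42.8], 'p': 0.58}]
[485.19882635  22.6199595   62.49284381] [-0.67801548 -0.36255998  0.30236892]
```

View pics/w9.png

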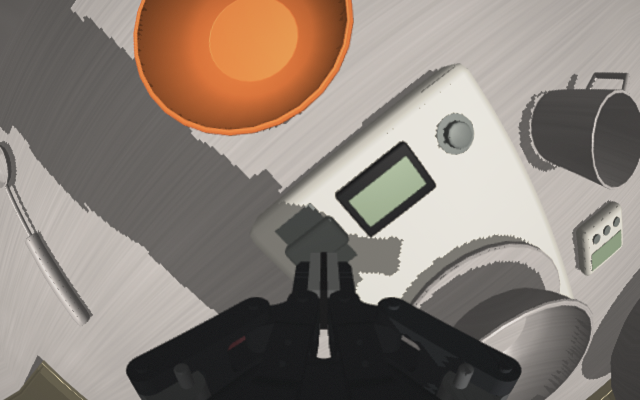

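The fingertip at (322,255) stands over the near part of the tare key (318,238). The power key at (458,133) is well clear. I'll shift onto the key's centre and press gradually.

>>> jog_arm(commands=[[1,[0.0027,-0.0055,0],0],[1,[0.0027,-0.0055,0.008],0],[1,[0.0027,-0.0055,0.014],0],[1,[0.0027,-0.0055,0.017],0],[1,[0.0027,-0.0055,0.019],0],[1,[0.0027,-0.0055,0.0205],0],[1,[0.0027,-0.0055,0.022],0],[1,[0.0027,-0.0055,0.022],0],[1,[0.0027,-0.0055,0.022],0]])

```text
t: 12.8
eef_pos: [478.5, 20.1, 40.7]
ee_rot: [0.0, 0.341, 0.94, -0.0]
wrist_force: [-9.1, -0.2, 24.6]
gripper_width: -0.003
finger_force: 12.4
```

24.6 N at z = 40.7 mm means the key is at its stop, so I'll release it.

>>> jog_arm(commands=[[1,[0,0,-0.005],0],[1,[0,0,-0.02],0],[1,[0,0,-0.06],0],[1,[0,0,-0.1],0],[1,[0,-0.04,-0.13],0],[1,[0,-0.08,-0.13],0],[1,[0,-0.12,-0.13],0],[1,[0,-0.16,-0.13],0],[1,[0,-0.2,-0.13],0],[1,[0,-0.2,-0.13],0]])

```text
t: 13.63
eef_pos: [346.1, -137.0, 169.3]
ee_rot: [-0.001, 0.344, 0.939, -0.001]
wrist_force: [-0.1, -0.4, 0.3]
gripper_width: -0.002
finger_force: 0.0
```

```bash
python3 - <<'E'
from h import *
p,d=snap('top','top9.png'); W=cloud('top',d)
for f in('top1','top9'):
    pass
def top(P):
    k=np.hypot(W[...,0]-P[0],W[...,1]-P[1])<7; return np.median(W[k][:,2]).round(1)
print('key z',top((479.4,20)),top((479.8,122.5)),r.sense()['t'],r.sense()['wrist_force'])
a=cv2.imread('pics/top1.png');b=cv2.imread('pics/top9.png'); D=cv2.absdiff(a,b).max(2)>60
cv2.imwrite('pics/c9.png',cv2.resize(b[80:260,190:430],None,fx=3,fy=3,interpolation=cv2.INTER_CUBIC))
E
sed -i "s#top8#top9#" fit3.py; python3 fit3.py|head -1
```

```text
key z 45.1 45.0 13.6833 [-0.0123185   0.35048833  0.09996597]
(array([608.3,  73.1,  56.5]), np.float64(0.47))
```

View pics/c9.png

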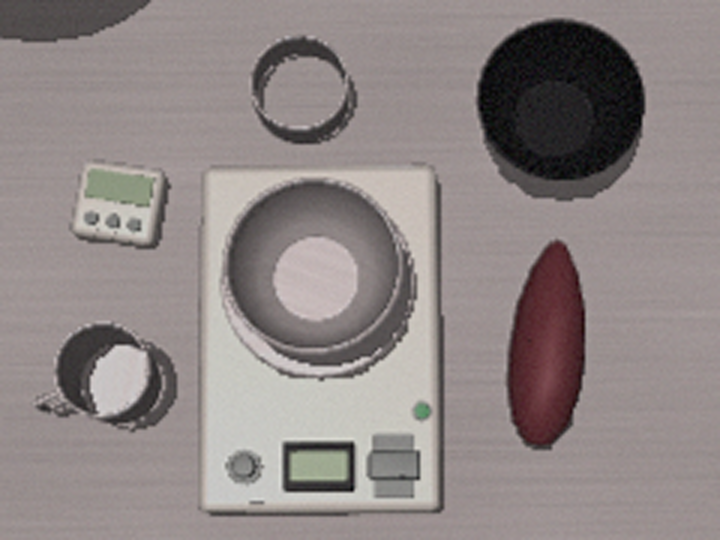

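The bowl is at rest on the pan, centred (crop (315,275)). Both keys are up at 45 mm, and nothing else has moved.

```bash
python3 -c "
from cell import r
print(r.job_done())"
```

```text
the job is handed in; nothing more can be done
None
```

The bowl sits within about 1 mm of the pan's centre, the tare key was pressed to its stop and came back up, and the job is handed in at about 14 s; the power key and everything else on the table were left alone.

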